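# Let off the ratchet of a shoe stretcher

## Task

The shoe stretcher is still wound open; please let it off. Throw the red thumb lever right over, wind the crank a touch further until the sprung pawl lets go of the ratchet and jumps clear, then, keeping hold of the crank knob, ease the drum back slowly (no faster than a sixth of a turn a second) until the fore half of the wooden last rests firmly on the brass stop screw of the heel half. Never let the crank fly back, do not ram the last shut or shift the heel half, leave the pawl off and let go, without disturbing the jar, brush and hammer around it.

Things in the scene. Friction and masses are not known exactly. Their poses are not given: they have to be found in the camera images.
- drum (a joint): angle of the ratchet drum and its crank (one piece), rad; grows when wound (counter-clockwise from above, the last opens; end stop at 3.2), shrinks when eased back (clockwise). A spring always pulls it back with 0.2 N m at 0 plus 0.2 N m per rad (8 to 11 N at the knob while wound). The steel ratchet wheel (radius 51 mm) has 12 saw teeth; the pawl blocks only the clockwise turn
- stretcher: the stretcher's green base, flat on the bench, 360 mm along its y, 290 mm along its x, 26 mm high; origin on the bench under the drum's upright axis; x points from the last to the drum, y along the last from fore half to heel half
- drum_axis (a point): point on the upright axis of the drum, 90 mm above the bench; axes as the base's
- crank_knob: upright wooden knob, 27 mm diameter, that spins freely on a spindle at the end of the crank arm, 70 mm from the drum axis; origin at its foot on the arm, 86 mm above the bench; the round grip runs from 5 to 55 mm above that. At drum angle q it stands at q - 1.92 rad about the drum axis, counter-clockwise from the base's x. All else on the stretcher is lower than 121 mm above the bench
- knob_top (a point): middle of the top of the crank knob, 141 mm above the bench
- pawl_lever: red thumb lever on an upright pivot at its origin (at bench height). At the start (pawl on) its axes are parallel to the base's; it is thrown clockwise seen from above, by 0.8 rad to its hard end stop, and stays where it is left (about 2 N at the tab moves it). Its arm, 56 to 60 mm high, points 2.27 rad counter-clockwise from its own x and ends in the tab
- thumb_tab (a point): middle of the red lever's upright tab, 87 mm above the bench (10 mm below the tab's top) and 65 mm from the pivot; the tab is a plate 9 mm thick across the arm, 28 mm wide along it, from 53 to 97 mm above the bench, free on all sides
- pawl: dark steel pawl under the lever on the same pivot, origin on the pivot at bench height, sprung to the lever. With the lever thrown a light spring urges it out, but a loaded tooth traps its nose until the drum is wound on by about 0.05 to 0.2 rad; then it jumps clear and stays clear
- pawl_nose (a point): top of the pawl's nose, 50 mm above the bench; about 44 mm from the drum axis (seen from above) when in the teeth, more than 56 mm when clear of them
- fore_block: fore half (toe) of the wooden last with its carriage and brass rack, about 145 mm long; origin on the base's lower face, under the flat parting face with which it closes. Drum angle q moves it by 15 mm per rad away from the heel half, along the base's -y
- fore_face (a point): top edge, middle, of the fore half's flat parting face, 108 mm above the bench
- heel_block: heel half of the wooden last, about 108 mm long, locked on its slide; origin under its flat parting face. A brass stop screw (12 mm diameter, 90 mm above the bench) sticks out of that face towards the fore half by an amount that is set differently each time, 1 to 16 mm, and is not measured: the last is closed when the fore half's face meets the screw, to be felt at the knob
- heel_face (a point): top edge, middle, of the heel half's parting face, 108 mm above the bench. Fore half and screw meet hard: from then on the spring presses them together with 10 to 30 N and every newton pushed further back at the knob adds 4.7 N. Before, the spring still pulls at the knob with 3 to 7 N; let go too early and the crank flies back
- glue_jar: dark teal glue jar with a white cap, 68 mm diameter, 85 mm tall, origin under its middle; a bystander
- shoe_brush: wooden shoe brush with dark bristles, 50 x 130 x 44 mm, origin under its middle; a bystander
- cobbler_hammer: cobbler's hammer, 260 mm long, lying on the bench, origin under its middle; a bystander

How it is judged:
On the way, in this order (a step that is already met when the one before it is completed fails the run):
1. the red lever is thrown over (angle between the x axis of pawl_lever and the x axis of stretcher, either way round above 0.6 rad), for 0.1 s.
2. the pawl has jumped clear of the teeth (horizontal distance between pawl_nose and drum_axis above 0.056 m), for 0.1 s.
At the end, for the whole second after the job is handed in: The fore half is closed on the heel half's stop screw (the spring presses them together with over 6 N), the drum is at rest, the lever is thrown (over 0.6 rad) and the pawl is clear of the teeth (its nose over 56 mm from the drum axis) (contact force between fore_block and heel_block above 6 N and angle between the x axis of pawl_lever and the x axis of stretcher, either way round above 0.6 rad and horizontal distance between pawl_nose and drum_axis above 0.056 m and velocity of joint drum between -0.1 and 0.1 rad/s); the robot touches nothing.
It fails at once if the crank flies back (drum turning back faster than 1.8 rad/s) or runs back with no finger on the knob (faster than 0.5 rad/s) (velocity of joint drum below -1.8 rad/s or (velocity of joint drum below -0.5 rad/s and contact force between the fingers and crank_knob below 0.05 N)).
It fails at once if the two halves of the last are rammed or pressed together with more than 70 N (contact force between fore_block and heel_block above 70 N).
It fails at once if the heel half's setting is shifted by more than 2 mm (distance of heel_face from where it was at the start of the episode above 0.002 m).
It fails at once if the jar, the brush or the hammer is pushed more than 20 mm from its place (distance of any of glue_jar, shoe_brush, cobbler_hammer from where it was at the start of the episode above 0.02 m).
It also fails if it takes over 58 s, if anything falls off the work surface, if the arm or the gripper's body presses on something with over 40 N, if the wrist force passes 120 N, or if a joint passes its speed limit or range.

## Robot

A 6-joint arm with a two-finger parallel gripper is mounted at the origin on the work surface. World frame = base frame: x ahead of the robot, y to its left, z up, the work surface at z = 0. Lengths are in m, angles in rad, forces in N, time in s.
With the tool pointing down it reaches from about 0.2 to 0.875 m from the base axis. Payload 3.4 kg.
Tool frame: the origin (TCP) lies between the finger pads; the fingertips stand 25 mm ahead of it and the grasp point (between the pads) lies 6 mm ahead of it (r.nose_length is the z of the fingertips in the tool frame, in m); z points along the fingers, y is the line along which they close (so a half turn about z gives the same grasp; the last joint's range is limited). The gripper opens to 94 mm and grips with 3 to 60 N. Pads are 16 mm wide; open, the fingers measure 119 mm over their backs; the gripper's body (75 mm by 177 mm) begins 78 mm behind the grasp point.
Start: joints at [-1.297, 0.276, 1.505, -0, 1.361, -0.121], TCP at [0.221, -0.531, 0.23] pointing down, gripper open.
Joint ranges: [-2.89, 2.89], [-0.75, 2.08], [0.22, 2.7], [-1.18, 4.32], [0.11, 2.71], [-2.7, 2.7]. Speed limits (rad/s): [2.57, 2.57, 3.14, 3.14, 3.14, 3.14].

## Interface

Orientations are given as a unit quaternion [w, x, y, z].
In Python, from plant import r, gripper_to, inverse_kinematics, vision, models, telemetry gives the robot as it stands. Calls block until the motion is done:
- r.move_to(position, orientation): joint-space move of the TCP to a pose.
- r.move_l(position, rot=None, vel=0.15, guard=None): straight line of the TCP; rot=None keeps the orientation; vel is the mean speed in m/s. With guard (N) it stops when the force on the tool has changed by that much, and returns True; else False.
- r.movej(angles): joint-space move.
- gripper_to(opening, f_grip=None): finger opening in m; f_grip is the grip in N (None keeps the last); returns when the fingers have stopped.
- r.hold(seconds).
- inverse_kinematics(position, orientation): joint angles nearest the present ones, or None.
- vision.snapshot(name): name is "side" or "top" or "wrist"; returns the picture (420x560x3 uint8, red, green, blue); there is no depth.
- vision.get_calibration(name): a dict with "fx", "fy", "cx", "cy" (pixels), "position" and "orientation" of the camera in the world. Camera axes: x right, y down, z forward; pixel columns grow to the right and rows downward; lengths in m; the calibration is good to about 2 mm. A picture is of the moment at which its call begins: read the wrist's pose just before it. get_calibration takes no time and is no camera call; for the wrist camera it gives the pose at the moment of the call.
A pose or a line that the arm cannot do raises r.PlanningError and nothing moves.
- r.sign_off(): hands the job in; it is judged then, once.
Trained networks look in the newest picture that a camera, given by its name, has taken for a name from the list of things; names that differ only in an ending like _2 or _b are one class to them, and where a whole thing is asked for, a point or a joint stands for the part that bears it (a point fixed in the world has none). Each returns a list of dicts, best first, with "score" (0 to 1); they miss things now and then, are a little off and sometimes report something else, mostly with a low value. They report only what shows in the picture. A call takes as long as a camera call.
- models.boxes_of(thing, camera): "at" ([x, y, z] in m, in world coordinates, good to about 4 mm: the middle of the surface that is visible of it).
- models.regions_of(thing, camera): "pixels" (420x560 bool, what is visible of it).
- models.mark_of(thing, camera): "at" ([x, y, z] in m, in world coordinates, good to about 4 mm: a listed point, or the origin of a listed thing).
Readings, each from a call of its own:
- telemetry.current_t(): time.
- telemetry.current_joints(): joint angles.
- telemetry.current_dq(): joint speeds.
- telemetry.current_joint_efforts(): joint torques, N m.
- telemetry.current_ee_pos(): TCP position.
- telemetry.current_tool_rot(): TCP orientation.
- telemetry.current_wrist_force(): force on the tool from outside, world axes, zero at the start.
- telemetry.current_torque(): the same for the moment, N m.
- telemetry.current_opening(): finger opening in m.
- telemetry.current_finger_force(): force on a finger pad.
Only numpy, scipy, OpenCV 4.12 (cv2) and the standard library are available. Lean on these libraries where they do the work, as an engineer would, in place of code of your own. Each camera call takes 0.05 s, during which the arm holds its last target. There are 200 camera calls.

## Working session

There is one attempt and no reset: what is moved stays moved. The work goes in short steps, each a Python script; the robot and the scene stay as the last script left them, time stands still between calls to the robot, and variables do not carry over. Pictures are saved under pics/ and viewed, at most 10 in all, crops included, and the job is handed in when it is done.

```bash
ls; mkdir -p pics; python3 - <<'E'
from plant import *
import cv2,numpy as np
for c in ["top","side"]:
    im=vision.snapshot(c); cv2.imwrite(f"pics/{c}0.png",im[:,:,::-1])
    for t in ["drum_axis","knob_top","thumb_tab","pawl_lever","pawl_nose","fore_face","heel_face","stretcher","crank_knob","glue_jar","shoe_brush","cobbler_hammer"]:
        print(c,t,[(np.round(d["at"],4).tolist(),round(d["score"],2)) for d in models.mark_of(t,c)[:2]])
print(telemetry.current_t(),telemetry.current_tool_rot(),telemetry.current_wrist_force())
E
```

```text
pics
top drum_axis [([0.5759, 0.0748, 0.092], 0.96)]
top knob_top [([0.6532, 0.0728, 0.1388], 0.7)]
top thumb_tab [([0.5764, 0.2034, 0.0873], 0.82), ([0.4474, 0.073, 0.1014], 0.49)]
top pawl_lever [([0.6059, 0.1484, 0.0023], 0.61)]
top pawl_nose [([0.5655, 0.1149, 0.0515], 0.64), ([0.6508, 0.0706, 0.0879], 0.47)]
top fore_face [([0.4454, 0.0696, 0.104], 0.55)]
top heel_face [([0.4566, 0.1015, 0.1037], 0.59)]
top stretcher [([0.5795, 0.0729, 0.0002], 0.59)]
top crank_knob [([0.6526, 0.0703, 0.0843], 0.61)]
top glue_jar [([0.5024, -0.2148, -0.0028], 0.74)]
top shoe_brush [([0.745, 0.0604, 0.0004], 0.56), ([0.4518, 0.1007, 0.1048], 0.4)]
top cobbler_hammer [([0.6196, 0.4053, 0.0004], 0.94)]
side drum_axis [([0.5771, 0.0738, 0.0869], 0.87)]
side knob_top [([0.6512, 0.0704, 0.1407], 0.73), ([0.4456, 0.0752, 0.1099], 0.71)]
side thumb_tab [([0.5749, 0.2059, 0.0873], 0.59)]
side pawl_lever [([0.6016, 0.1432, 0.0012], 0.79), ([0.4452, 0.0735, 0.1081], 0.28)]
side pawl_nose [([0.566, 0.1156, 0.0522], 0.46)]
side fore_face [([0.447, 0.0747, 0.1088], 0.88)]
side heel_face [([0.4499, 0.1037, 0.1037], 0.64)]
side stretcher [([0.5784, 0.0721, -0.0003], 0.65)]
side crank_knob [([0.6518, 0.0721, 0.0827], 0.76)]
side glue_jar [([0.5017, -0.2211, 0.0005], 0.61)]
side shoe_brush [([0.7386, 0.058, -0.0002], 0.72)]
side cobbler_hammer [([0.6501, 0.0718, 0.0835], 0.65), ([0.5781, 0.0733, 0.0836], 0.25)]
1.3 [5.66325110e-05 9.80584970e-01 1.96094653e-01 1.31599926e-05] [ 0.07500785 -0.39794358 -0.68117519]
```

View pics/top0.png

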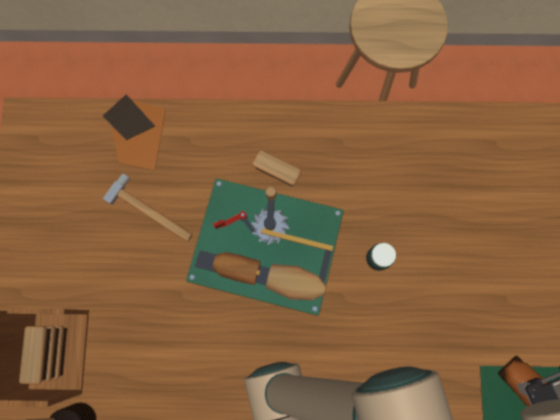

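View pics/side0.png

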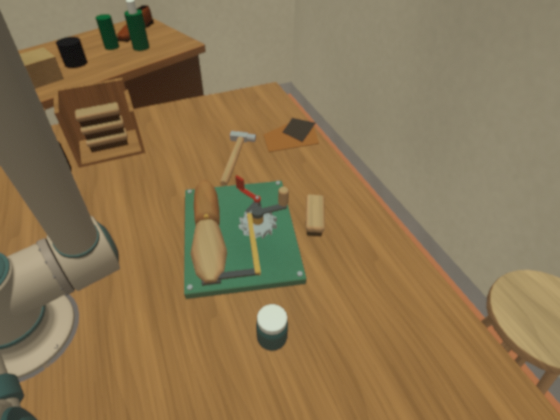

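The top view shows the drum at about (270,225), the knob at (270,190), the red tab at (220,224) with its pivot at (243,215), the jar at (383,255), the brush at (277,167) and the hammer at (150,210). The side view agrees. The network marks match the given sizes: lever arm 65 mm, yaw about -0.25, q about 2.1. Next I'll take two wrist views and fit the geometry.

```bash
cat > h.py <<'E'
from plant import *
import numpy as np, cv2, json
from scipy.optimize import least_squares
def down(a): return [0,float(np.cos(a/2)),float(np.sin(a/2)),0]
def u(t): return np.array([np.cos(t),np.sin(t)])
T=["drum_axis","knob_top","thumb_tab","pawl_lever","stretcher","crank_knob","pawl_nose","fore_face","heel_face"]
Z=dict(drum_axis=.09,knob_top=.141,thumb_tab=.087,pawl_lever=0,stretcher=0,crank_knob=.086,pawl_nose=.05,fore_face=.108,heel_face=.108)
def look(cams,ts=T):
    o=[]
    for c in cams:
        vision.snapshot(c)
        for t in ts:
            m=models.mark_of(t,c)
            m=[d for d in m if abs(d["at"][2]-Z[t])<.012]
            if m and m[0]["score"]>.4: o.append((c,t,list(map(float,m[0]["at"]))))
    return o
def model(p):
    a=p[:2]; k=a+.07*u(p[3]-1.92+p[2])
    return dict(drum_axis=a,stretcher=a,knob_top=k,crank_knob=k,pawl_lever=p[4:6],thumb_tab=p[4:6]+.065*u(2.27+p[2]))
def fit(obs):
    f=lambda p:np.concatenate([np.array(x[:2])-model(p)[t] for c,t,x in obs if t in model(p)])*1e3
    return least_squares(f,[.577,.074,-.255,2.14,.604,.146],loss="soft_l1",f_scale=4,x_scale=[.01,.01,.1,.1,.01,.01])
E
python3 - <<'E'
from h import *
obs=look(["top","side"])
print(telemetry.current_joints())
for p,a in [((.5,.09,.42),.3+np.pi),((.47,.17,.40),.3+np.pi)]:
    q=inverse_kinematics(p,down(a)); print(q)
    if q is None: continue
    r.move_to(p,down(a))
    im=vision.snapshot("wrist"); cv2.imwrite(f"pics/w{int(p[0]*100)}.png",im[:,:,::-1])
    obs+=look(["wrist"])
json.dump(obs,open("obs.json","w"))
s=fit(obs); print(s.x, s.cost)
for c,t,x in obs: print(c,t,np.round(x,4), np.round((np.array(x[:2])-model(s.x)[t])*1e3,1) if t in model(s.x) else "")
print(telemetry.current_t())
E
```

```text
[-1.29698547e+00  2.75926494e-01  1.50491061e+00  7.57220754e-06
  1.36071150e+00 -1.20996934e-01]
[ 4.10598257e-02  1.25030586e-01  1.24744471e+00 -4.44089210e-16
  1.76911735e+00 -1.82973650e+00]
[ 2.07755925e-01  1.10686516e-01  1.31132790e+00 -4.44089210e-16
  1.71957824e+00 -1.66304040e+00]
[ 0.57889361  0.07483936 -0.25362602  2.1195872   0.60537385  0.14642192] 846.4028326418419
top drum_axis [0.5743 0.0743 0.0922] [-4.6 -0.5]
top knob_top [0.6488 0.073  0.1375] [0.  1.9]
top thumb_tab [0.5792 0.204  0.0859] [ 1.8 -1.1]
top pawl_lever [6.050e-01 1.502e-01 1.000e-04] [-0.4  3.8]
top stretcher [ 0.5802  0.0741 -0.0006] [ 1.3 -0.7]
top crank_knob [0.6474 0.07   0.0884] [-1.4 -1.1]
top pawl_nose [0.5643 0.1161 0.0512] 
top fore_face [0.4463 0.0689 0.1037] 
top heel_face [0.4521 0.1003 0.1035] 
side drum_axis [0.5798 0.0733 0.0837] [ 0.9 -1.5]
side knob_top [0.6478 0.0717 0.1432] [-1.   0.6]
side thumb_tab [0.5744 0.2051 0.0837] [-3.  0.]
side pawl_lever [ 6.054e-01  1.462e-01 -1.000e-04] [ 0.  -0.2]
side stretcher [5.808e-01 7.640e-02 2.000e-04] [1.9 1.6]
side crank_knob [0.6503 0
[... 220 characters left out ...]
5 0.1426] [-0.3  0.4]
wrist thumb_tab [0.6512 0.0706 0.0879] [  73.8 -134.5]
wrist pawl_lever [0.6047 0.1461 0.0013] [-0.7 -0.3]
wrist stretcher [0.5774 0.0749 0.0015] [-1.5  0.1]
wrist crank_knob [0.6516 0.0699 0.0875] [ 2.8 -1.2]
wrist pawl_nose [0.562  0.1181 0.051 ] 
wrist fore_face [0.4495 0.0695 0.1101] 
wrist heel_face [0.453  0.1028 0.113 ] 
wrist drum_axis [0.5791 0.0751 0.0928] [0.2 0.3]
wrist thumb_tab [0.5756 0.2067 0.0875] [-1.8  1.6]
wrist pawl_lever [6.047e-01 1.478e-01 6.000e-04] [-0.7  1.4]
wrist stretcher [ 5.768e-01  7.480e-02 -5.000e-04] [-2.1 -0. ]
wrist pawl_nose [0.5608 0.1193 0.0504] 
wrist fore_face [0.4492 0.069  0.1117] 
wrist heel_face [0.4553 0.1045 0.1118] 
6.35
```

The wrist views agree with the fit to about 1–2 mm, apart from one obvious thumb_tab outlier. I'll throw the lever.

```bash
cat > p.json <<'E'
[0.5788,0.0749,-0.2536,2.12,0.605,0.1466]
E
python3 - <<'E'
from h import *
P=np.array(json.load(open("p.json"))); piv=P[4:6]
def c(th,off): # finger centre behind tab at arm angle th
    return piv+.065*u(th)-off*np.array([np.sin(th),-np.cos(th)])
t0=2.27+P[2]; a=t0-.4-np.pi/2+np.pi
gripper_to(0,20)
p=c(t0,.035); R=down(a)
r.move_to([*p,.2],R); r.move_l([*p,.092],vel=.12,guard=15)
print("wf",telemetry.current_wrist_force(),telemetry.current_joints()[5])
for d in np.arange(0,.96,.1):
    h=r.move_l([*c(t0-d,.0125),.092],R,vel=.05 if d==0 or d<.6 else .025,guard=14)
    f=telemetry.current_wrist_force(); print(round(d,2),h,np.round(f,1))
    if h: break
p=np.array(telemetry.current_ee_pos()); n=p[:2]-piv; print("ang",np.arctan2(*n[::-1]))
r.move_l([*(p[:2]-[.025,.005]),p[2]],vel=.1); r.move_l([*(p[:2]-[.025,.005]),.22],vel=.2)
# pre-grasp above the knob
phi=P[3]-1.92+P[2]; k=P[:2]+.07*u(phi)
gripper_to(.075,20)
r.move_to([*(k-[.04,0]),.36],down(phi+np.pi))
o=look(["top","side","wrist"],["thumb_tab","knob_top","pawl_nose","crank_knob","drum_axis"])
for x in o: print(x[0],x[1],np.round(x[2],4),x[1]=="thumb_tab" and np.arctan2(x[2][1]-piv[1],x[2][0]-piv[0])-t0)
cv2.imwrite("pics/side1.png",vision.snapshot("wrist")[:,:,::-1]); print(telemetry.current_t(),telemetry.current_joints())
E
```

```text
wf [ 0.0626069  -0.13961393  0.03828234] -1.4013921744499926
0.0 False [-0.2 -0.4 -0.3]
0.1 False [-0.3  0.4 -0.6]
0.2 False [-0.  -0.3 -0.2]
0.3 False [ 0.6 -1.3 -0.7]
0.4 False [-1.3  0.3  0.1]
0.5 False [-0.7 -0.7 -1.1]
0.6 False [-1.8 -1.1 -0.7]
0.7 False [-2.6  0.  -0.5]
0.8 True [-0.5  0.1  0.2]
ang 1.4922486981792722
top thumb_tab [0.6274 0.2086 0.0869] -0.7923010664899679
top knob_top [0.6507 0.0747 0.139 ] False
top pawl_nose [0.5652 0.1154 0.0507] False
top crank_knob [0.6513 0.0717 0.0877] False
top drum_axis [0.5771 0.0743 0.0904] False
side thumb_tab [0.6264 0.2081 0.0896] -0.7804666377836567
side knob_top [0.6485 0.0709 0.137 ] False
side pawl_nose [0.5651 0.1144 0.0496] False
side crank_knob [0.6494 0.0712 0.0822] False
side drum_axis [0.5807 0.0726 0.0865] False
wrist thumb_tab [0.626  0.2094 0.0833] -0.7683093371489491
wrist knob_top [0.652  0.0764 0.1437] False
wrist pawl_nose [0.56   0.1169 0.0505] False
wrist crank_knob [0.65   0.0729 0.0876] False
wrist drum_axis [0.5797 0.0765 0.0892] False
16.9917 [ 2.77191117e-03  2.95980205e-01  1.16463211e+00  2.78684558e-05
  1.68092200e+00 -1.51432304e+00]
```

View pics/side1.png

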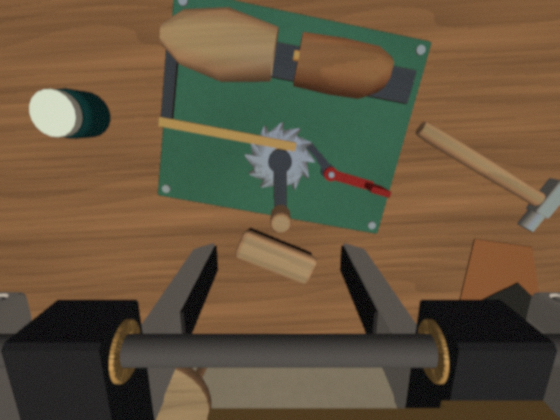

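The picture shows the lever thrown over: tab at (375,187), about 0.78 rad, and the pawl still in the teeth at (315,155). The knob is at (281,218) between the open fingers. Next I'll grip it and wind on.

```bash
cat >> h.py <<'E'
P=np.array(json.load(open("p.json"))) 
ZT=.125
def at(phi,vel,guard=None):
    return r.move_l([*(P[:2]+.07*u(phi)),ZT],down(phi+np.pi),vel=vel,guard=guard)
def ft(phi):  # tangential (ccw +) and radial force on tool, mean of some readings
    f=[]
    for _ in range(4): f.append(telemetry.current_wrist_force()); r.hold(.01)
    f=np.mean(f,0); return np.array([-np.sin(phi)*f[0]+np.cos(phi)*f[1], u(phi)@f[:2], f[2]])
def phinow():
    p=telemetry.current_ee_pos(); return float(np.arctan2(p[1]-P[1],p[0]-P[0]))
E
python3 - <<'E'
from h import *
phi=P[3]-1.92+P[2]; k=P[:2]+.07*u(phi)
r.move_to([*k,.20],down(phi+np.pi))
print(r.move_l([*k,ZT],vel=.1,guard=12))
gripper_to(.0,40); print("open",telemetry.current_opening(),ft(phi))
for d in np.arange(.05,.31,.05):
    h=at(phi+d,.03,25); print(round(d,2),h,np.round(ft(phi+d),1),round(telemetry.current_opening(),4))
    if h: break
o=look(["top","side"],["pawl_nose","knob_top"])
for x in o: print(x[0],x[1],np.round(x[2],4),np.hypot(*(np.array(x[2][:2])-P[:2])))
print(telemetry.current_t(),phi,phinow())
E
```

```text
False
open 0.026413530532254828 [-0.66078083 -0.06974609 -0.0916927 ]
0.05 False [-5.5 -0.6  0.5] 0.0266
0.1 False [-7.4 -0.1 -0. ] 0.0264
0.15 False [-8.6 -0.6  0.3] 0.0265
0.2 False [-9. -1. -0.] 0.0265
0.25 False [-9.2 -1.3 -0.4] 0.026
0.3 False [-8.9 -0.9 -0.5] 0.0268
top knob_top [0.6511 0.0904 0.1417] 0.07394281574297806
side pawl_nose [0.5561 0.1387 0.0525] 0.06771801828169513
side knob_top [0.6489 0.0877 0.1395] 0.07125903451493015
21.5333 -0.053599999999999814 0.18706529707376465
```

```bash
python3 - <<'E'
from h import *
for c in ["top","side"]:
    im=vision.snapshot(c)
    for d in models.mark_of("pawl_nose",c): print(c,np.round(d["at"],4),d["score"],np.hypot(*(np.array(d["at"][:2])-P[:2])))
    if c=="side": cv2.imwrite("pics/s2.png",cv2.resize(im[160:300,170:340,::-1],None,fx=4,fy=4,interpolation=2))
E
```

```text
side [0.5534 0.1383 0.0523] 0.65 0.06829875547914471
```

View pics/s2.png

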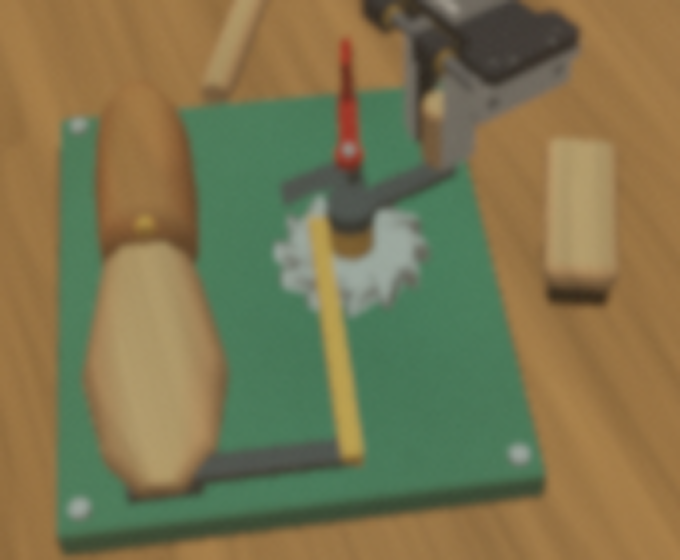

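The crop shows the pawl at about (310,185), well clear of the ratchet wheel, with the lever over and the knob held. I'll ease it back and feel for the stop.

```bash
python3 - <<'E'
from h import *
c=P[3]-1.92+P[2]+.3; n=0
while c>-2.45 and telemetry.current_t()<50:
    fast=c>-.9
    exp=-(.2+.2*(c-P[2]+1.92))/.07
    step=.15 if fast else (.04 if n==0 else .012)
    c-=step
    h=at(c,.028 if fast else .014,6 if fast else 4)
    f=ft(c)
    print(round(c,3),round(phinow(),3),h,np.round(f,1),round(exp,1),round(telemetry.current_t(),1))
    if abs(f[1])>15 or abs(f[2])>15: print("odd"); break
    n = 1 if (f[0]>exp+2 and not fast) else 0
    if f[0]>1: print("closed"); break
E
```

```text
0.096 0.034 False [-10.1  -1.    0. ] -9.8 22.3
-0.054 -0.113 False [-9.5  0.1  0.7] -9.3 22.9
-0.204 -0.259 False [-9.  -0.1  0.7] -8.9 23.4
-0.354 -0.406 False [-8.2  0.3  0.9] -8.5 24.0
-0.504 -0.554 False [-8.1  0.4  1.3] -8.1 24.5
-0.654 -0.701 False [-8.1  0.9  2.2] -7.6 25.1
-0.804 -0.849 False [-6.8  1.1  2.2] -7.2 25.6
-0.954 -0.997 False [-6.7  1.1  2.4] -6.8 26.2
-0.994 -1.035 False [-6.8  0.8  3.4] -6.3 26.6
-1.034 -1.075 False [-6.1  0.3  2.6] -6.2 27.0
-1.074 -1.113 False [-6.1  0.7  3.1] -6.1 27.4
-1.114 -1.151 False [-6.1  0.5  3. ] -6.0 27.7
-1.154 -1.188 False [-6.2  0.6  3.3] -5.9 28.1
-1.194 -1.224 False [-5.9  0.3  3.3] -5.8 28.5
-1.234 -1.262 False [-5.7 -0.2  3.2] -5.7 28.9
-1.274 -1.298 False [-5.5 -0.2  3.7] -5.5 29.3
-1.314 -1.335 False [-5.5  0.2  3.6] -5.4 29.6
-1.354 -1.372 False [-5.2 -0.1  3.4] -5.3 30.0
-1.394 -1.409 False [-5.5 -0.5  3.3] -5.2 30.4
-1.434 -1.445 False [-5.3 -0.7  3.5] -5.1 30.8
-1.474 -1.482 False [-5.5 -1.7  2.7] -5.0 31.2
-1.514 -1.52 False [-4.9 -1.9  3.3] -4.9 31.6
-1.554 -1.559 False [-4.9 -2.6  3.2] -4.7 31.9
-1.594 -1.598 False [-4.7 -2.4  2.8] -4.6 32.3
-1.634 -1.638 False [-4.7 -3.3  2. ] -4.5 32.7
-1.674 -1.666 False [-2.  -4.4  0.1] -4.4 33.1
-1.686 -1.672 False [-0.6 -5.3 -1.3] -4.3 33.4
-1.698 -1.677 False [ 0.4 -5.1 -2.2] -4.3 33.7
-1.71 -1.681 False [ 1.3 -5.6 -2.4] -4.2 34.0
closed
```

```bash
python3 - <<'E'
from h import *
for x in look(["side","top"],["fore_face","heel_face","knob_top","pawl_nose"]): print(x[0],x[1],np.round(x[2],4),np.hypot(*(np.array(x[2][:2])-P[:2])))
im=vision.snapshot("side"); cv2.imwrite("pics/s3.png",cv2.resize(im[160:300,170:340,::-1],None,fx=4,fy=4,interpolation=2))
print(ft(phinow()))
E
```

```text
side knob_top [0.5726 0.003  0.1402] 0.07216682063109056
side pawl_nose [0.5543 0.1379 0.0518] 0.06759622770539787
top heel_face [0.4541 0.1014 0.1024] 0.1274846657445514
top pawl_nose [0.5555 0.1349 0.0491] 0.06436528567481076
[ 1.25608447 -5.48251367 -3.17114513]
```

View pics/s3.png

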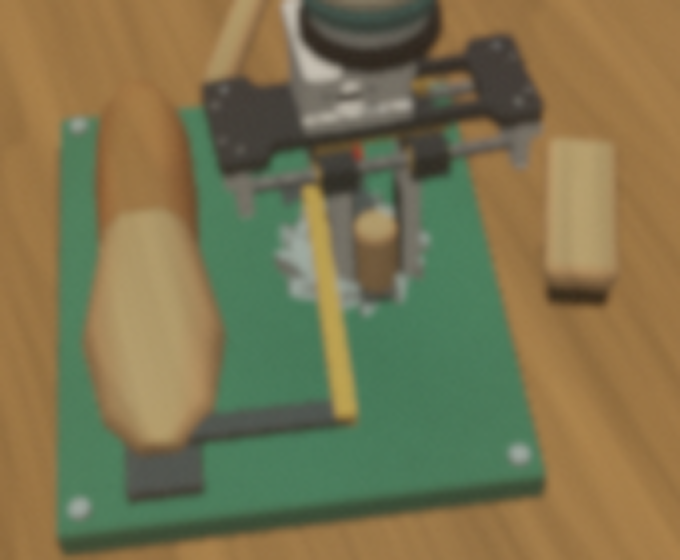

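The crop shows the fore half closed up against the heel half, the knob at (375,255) still between the pads, and the pawl clear. The hard force reversal at the knob confirms contact, so I'll release.

```bash
python3 - <<'E'
from h import *
gripper_to(.05,40)
p=np.array(telemetry.current_ee_pos())
r.move_l([p[0],p[1],.25],vel=.12,guard=15); r.move_to([.45,-.1,.4],down(phinow()+np.pi))
for x in look(["side","top"],["knob_top","pawl_nose","thumb_tab"]): print(x[0],x[1],np.round(x[2],4),np.hypot(*(np.array(x[2][:2])-P[:2])))
im=vision.snapshot("side"); cv2.imwrite("pics/s4.png",cv2.resize(im[160:300,170:340,::-1],None,fx=4,fy=4,interpolation=2))
print(telemetry.current_t(),telemetry.current_wrist_force())
E
```

```text
side knob_top [0.5766 0.0056 0.1414] 0.06933491184100547
side pawl_nose [0.5536 0.1375 0.0537] 0.06748184941152696
side thumb_tab [0.6267 0.2069 0.0861] 0.14042225607075257
top knob_top [0.5722 0.0071 0.1417] 0.06812048150152786
top pawl_nose [0.5546 0.1355 0.0502] 0.06525335240430181
top thumb_tab [0.6256 0.2034 0.0841] 0.13675704735040167
37.625 [ 0.41275686  0.67270352 -0.26034175]
```

View pics/s4.png

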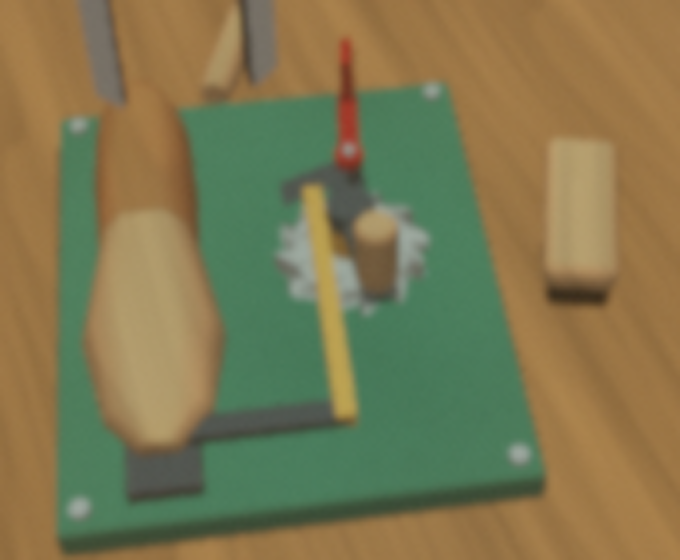

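After release the knob has not moved (375,255), the last is closed, the pawl is clear at (310,185), the lever is over, and the arm is free.

```bash
python3 -c "
from plant import r
print(r.sign_off())"
```

```text
the job is handed in; nothing more can be done
None
```

The shoe stretcher is let off and the job is handed in at about 38 s of the 58 s allowed, verdict not shown: lever thrown, pawl clear, last closed on its stop screw, knob released without the crank moving, and the jar, brush and hammer left alone.

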